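# Seat the calibration tile and hold the dead-man lever level

### The job

Lay the flat calibration tile holder between the pins of the calibration station's nest, right way up as it lies, and press it down until the sliding bed under it is fully home and it sits level. Then press the spring-loaded dead-man lever down by its rubber pad until the lever is level, halfway down its swing with the pad in line with the dark mark on the post beside it, and finish while still holding it there: do not let go and do not leave it at its bottom stop. Leave the other things on the bench where they are.

Things in the scene. Friction and masses are not known exactly. Their poses are not given: they have to be found in the camera images.
- cal_holder: Calibration tile holder: flat dark grey bar, 52 x 122 x 13 mm, 0.09 to 0.14 kg, a shiny black tile inset in its upper side. Lies loose on the bench, right way up, left or right of the station. Origin: centre of the underside. y along its 122 mm length, x across its 52 mm width, z up. Grasp across the 52 mm.
- station: Fixed calibration station: grey base plate 8 mm thick from x = -97 to +135, y = -105 to +105 mm, a white housing along its far edge from x = 87 (top at 55 mm). Origin on the bench. x: towards the housing, y: left, z: up. Nest on its left half, dead-man lever on its right half. Place and yaw differ each time.
- nest (a point): Middle of the nest, on top of its 156 x 84 mm deck, at (0, 55, 20) mm in the station's frame, axes as the station's. The holder's length goes along x, either end first. Eight upright 8 mm pins with round tops at 42 mm above the bench guide it with 2 mm play all round; centres at x +-48, y +-32 and x +-67, y +-14 mm from here. The middle of each long side is free for fingers.
- bed (a joint): Travel (m) of the white plastic bed plate, 120 x 50 mm, under the holder in the nest: 0 = up (bed top 34 mm above the bench), 0.006 = fully home (28 mm; the holder's top is then at 41 mm, just under the pins' tops). Stiff slide, about 7 N of friction: stays where pushed, does not sink under the holder's weight. Press the holder near its middle. May start up to 1 mm down.
- lever (a joint): Angle (rad) of the dead-man lever: 0 = released, near end tilted up by 0.22; 0.22 = level (wanted); 0.44 = bottom stop. A spring drives it back to 0. Pivot across y at (60, -60, 45) mm in the station's frame; the lever runs from it towards the station's -x. Pushing down at the pad takes about 4 N to start, 7 N at level, 10 N at the stop.
- lever_pad (a point): Centre of the top face of the lever's black rubber pad (30 along x 54 across x 12 mm thick), 120 mm from the pivot. It is about 77 mm above the bench when released, 51 mm when the lever is level (then at (-60, -60, 51) mm in the station's frame), 24 mm at the stop. x along the lever towards the pivot, z out of the pad's top.
- index_mark (a point): Dark line on the aluminium index post beside the pad, at (-58, -96, 45) mm in the station's frame: the height of the middle of the pad's thickness when the lever is level. The post is 12 x 5 mm, its top 58 mm above the bench; 6 mm of room between it and the pad.
- applicator_1: Bystander: aluminium film applicator, 44 x 100 x 30 mm (a bar on two feet), lying on the side of the station where the tile holder is not. Origin: centre of its underside.
- weight_1: Bystander: brass knob weight, 38 mm wide, 32 mm high, between the robot and the station. Origin: centre of its underside.
- loupe: Bystander: black stand magnifier, 39 x 39 x 39 mm, between the robot and the station. Origin: centre of its underside.
- sample_pot_1: Bystander: lidded sample pot, 63 mm wide, 55 mm high, behind the station on the right. Origin: centre of its underside.
- masking_tape: Bystander: roll of masking tape lying flat, 82 mm wide, 20 mm high, far right. Origin: centre of its underside.
- sample_pot_3: Bystander: lidded sample pot, 63 mm wide, 55 mm high, behind the station on the left. Origin: centre of its underside.
Mind the look-alikes: they are no part of the job. Leave any pink or yellow look-alike of the cal_holder alone.

How it is judged:
On the way:
1. the tile holder lies between the pins, level, with the bed pressed fully home, before the lever is pressed (horizontal distance between cal_holder and nest below 0.005 m and angle between the y axis of cal_holder and the x axis of station, either way round below 0.08 rad and angle between cal_holder's own z axis and vertical below 0.04 rad and z of cal_holder in the frame of station between 0.025 and 0.0305 m and value of joint bed above 0.0045 m and value of joint lever below 0.06 rad), for 0.2 s.
At the end, for the whole second after the job is handed in: The robot still presses the lever (over 1 N), steady at 0.22 +- 0.07 rad. The holder is still seated: within 5 mm of the nest centre, length along station x within 0.08 rad, level within 0.04 rad, underside 25 to 30.5 mm above the bench, bed at least 4.5 mm down (horizontal distance between cal_holder and nest below 0.005 m and angle between the y axis of cal_holder and the x axis of station, either way round below 0.08 rad and angle between cal_holder's own z axis and vertical below 0.04 rad and z of cal_holder in the frame of station between 0.025 and 0.0305 m and value of joint bed above 0.0045 m and value of joint lever between 0.15 and 0.29 rad and velocity of joint lever between -0.1 and 0.1 rad/s and contact force between any of the fingers, the arm and lever above 1 N); the arm keeps its last pose, push and grip.
It fails at once if a bystander is moved more than 30 mm (distance of any of applicator_1, weight_1, loupe, sample_pot_1, masking_tape, sample_pot_3 from where it was at the start of the episode above 0.03 m).
It also fails if it takes over 48 s, if anything falls off the work surface, if the arm or the gripper's body presses on something with over 40 N, if the wrist force passes 120 N, or if a joint passes its speed limit or range.

### The arm

A 6-joint arm with a two-finger parallel gripper is mounted at the origin on the work surface; the furniture and walls round the work are solid. World frame = base frame: x ahead of the robot, y to its left, z up, the work surface at z = 0. Lengths are in m, angles in rad, forces in N, time in s.
With the tool pointing down it reaches from about 0.35 to 1 m from the base axis. Payload 7.1 kg.
Tool frame: the origin (TCP) lies between the finger pads; the fingertips stand 22 mm ahead of it and the grasp point (between the pads) lies 3 mm ahead of it; x points along the fingers, y is the direction in which the jaws open and shut, and the axes are right-handed (so a half turn about x gives the same grasp; the last joint's range is limited). The gripper opens to 85 mm and grips with 20 to 120 N. Pads are 22 mm wide; open, the fingers measure 114 mm over their backs; the gripper's body (76 mm by 85 mm) begins 54 mm behind the grasp point. The pads swing forward as they close: fully open they stand 13 mm farther back than shut.
Start: joints at [-1.323, 0.423, 1.63, -0, 1.089, -0.019], TCP at [0.165, -0.603, 0.253] pointing down, gripper open.
Joint ranges: [-3, 3], [-0.9, 2.11], [0.09, 2.58], [-1.31, 4.45], [0.11, 2.69], [-2.54, 2.54]. Speed limits (rad/s): [2.39, 2.39, 3.01, 3.14, 3.14, 3.14].

### API

Orientations are given as a rotation vector (axis times angle).
In Python, from rig import manip gives the robot as it stands. The module is installed in compiled form; this text tells all that it offers. Calls block until the motion is done:
- manip.move_to(position, orientation): joint-space move of the TCP to a pose.
- manip.servo_line(position, orientation=None, rate=0.15): straight line of the TCP; orientation=None keeps the orientation; rate is the mean speed in m/s.
- manip.set_joints(angles): joint-space move.
- manip.command_gripper(opening, f_grip=None): finger opening in m; f_grip is the grip in N (None keeps the last); returns when the fingers have stopped.
- manip.hold(seconds).
- manip.solve_ik(position, orientation): joint angles nearest the present ones, or None.
- manip.camera(name): name is "side" or "top" or "wrist"; returns a dict with "image" (420x560x3 uint8, red, green, blue), "fx", "fy", "cx", "cy" (pixels), "k1" (the pictures are not rectified: a ray, as slopes to the right and down, at radius r is drawn at 1 + k1 r^2 times it, then the intrinsics apply), "cam_to_world" (4x4, takes a point from camera to world coordinates); the wrist camera has in their place "mount" (4x4, takes a point from camera to tool coordinates, whose origin is the TCP and whose axes are the tool frame's). Camera axes: x right, y down, z forward; pixel columns grow to the right and rows downward; lengths in m; the calibration is good to about 2 mm. A picture is of the moment at which its call begins: read the wrist's pose just before it. There is no depth.
A pose or a line that the arm cannot do raises manip.IKError and nothing moves.
- manip.sign_off(): hands the job in, once; it reports no verdict.
Readings, each from a call of its own:
- manip.get_time(): time.
- manip.get_joint_positions(): joint angles.
- manip.get_joint_vel(): joint speeds.
- manip.get_tau(): joint torques, N m.
- manip.get_position(): TCP position.
- manip.get_ee_rot(): TCP orientation.
- manip.get_contact_force(): force on the tool from outside, world axes, zero at the start.
- manip.get_torque(): the same for the moment, N m.
- manip.get_width(): finger opening in m.
Only numpy, scipy, OpenCV 4.12 (cv2) and the standard library are available. Lean on these libraries where they do the work, as an engineer would, in place of code of your own. Each camera call takes 0.05 s, during which the arm holds its last target.

## Working session

There is one attempt and no reset: what is moved stays moved. The work goes in short steps, each a Python script; the robot and the scene stay as the last script left them, time stands still between calls to the robot, and variables do not carry over. Pictures are saved under pics/ and viewed, and the job is handed in when it is done.

```bash
mkdir -p pics; ls; python3 - <<'E'
from rig import manip
import cv2,numpy as np
print(manip.get_time(),manip.get_position(),manip.get_ee_rot())
for n in ["side","top","wrist"]:
    c=manip.camera(n)
    cv2.imwrite(f"pics/{n}0.png",cv2.cvtColor(c["image"],cv2.COLOR_RGB2BGR))
    np.save(f"pics/{n}0.npy",{k:v for k,v in c.items()},allow_pickle=True)
    print({k:v for k,v in c.items() if k!="image"})
print(manip.get_time())
E
```

```text
pics
0.0 [ 0.16468036 -0.60236151  0.2525331 ] [ 2.0793746   0.28074748 -2.07976419]
{'fx': 411.3761952226735, 'fy': 411.3761952226735, 'cx': 280.9486748061458, 'cy': 212.31782882771734, 'k1': -0.01969348546310016, 'cam_to_world': array([[ 0.93516135,  0.19076607, -0.29846534,  0.80831758],
       [ 0.35421379, -0.49786676,  0.7916194 , -0.90617254],
       [ 0.00241815, -0.84601241, -0.53315773,  0.68762704],
       [ 0.        ,  0.        ,  0.        ,  1.        ]])}
{'fx': 457.87707617838765, 'fy': 457.87707617838765, 'cx': 285.9570025046013, 'cy': 210.73109683203793, 'k1': -0.08351210154695965, 'cam_to_world': array([[ 7.92983370e-03, -9.99022944e-01,  4.34773055e-02,
         3.93741362e-01],
       [-9.99967933e-01, -7.97094143e-03, -7.72217891e-04,
        -1.99559455e-02],
       [ 1.11801845e-03, -4.34697877e-02, -9.99054116e-01,
         1.37763206e+00],
       [ 0.00000000e+00,  0.00000000e+00,  0.00000000e+00,
         1.00000000e+00]])}
{'fx': 301.11366880652884, 'fy': 301.11366880652884, 'cx': 279.35002435191615, 'cy': 209.8404923176689, 'k1': 0.018433902934461625, 'mount': array([[-2.01497807e-03, -2.85617590e-01,  9.58341553e-01,
        -1.19216062e-01],
       [ 9.99997836e-01, -7.97866990e-05,  2.07878414e-03,
        -7.51557059e-04],
       [-5.17274408e-04,  9.58343668e-01,  2.85617132e-01,
        -7.22429585e-02],
       [ 0.00000000e+00,  0.00000000e+00,  0.00000000e+00,
         1.00000000e+00]])}
0.15
```

View pics/top0.png

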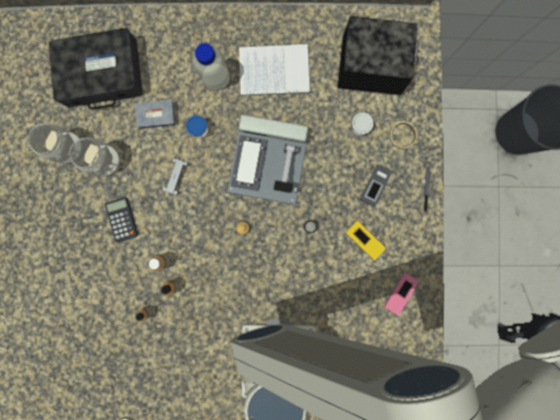

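View pics/side0.png

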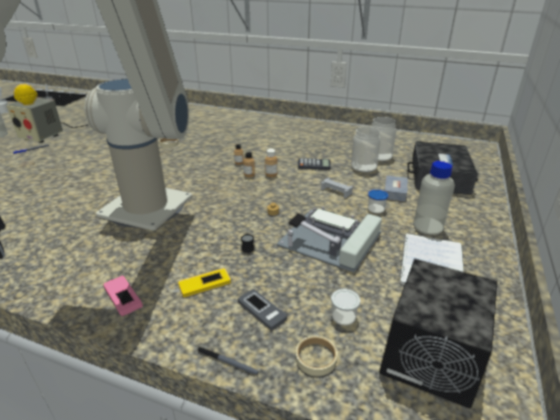

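```bash
python3 - <<'E'
import cv2
a=cv2.imread("pics/top0.png")
c=cv2.resize(a[105:215,215:325],None,fx=6,fy=6,interpolation=cv2.INTER_CUBIC)[:600]
cv2.imwrite("pics/cs.png",cv2.resize(a[110:210,220:320],None,fx=6,fy=6,interpolation=cv2.INTER_CUBIC))
cv2.imwrite("pics/ch.png",cv2.resize(a[155:215,345:415],None,fx=8,fy=8,interpolation=cv2.INTER_CUBIC))
E
```

```text
(no output)
```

View pics/cs.png

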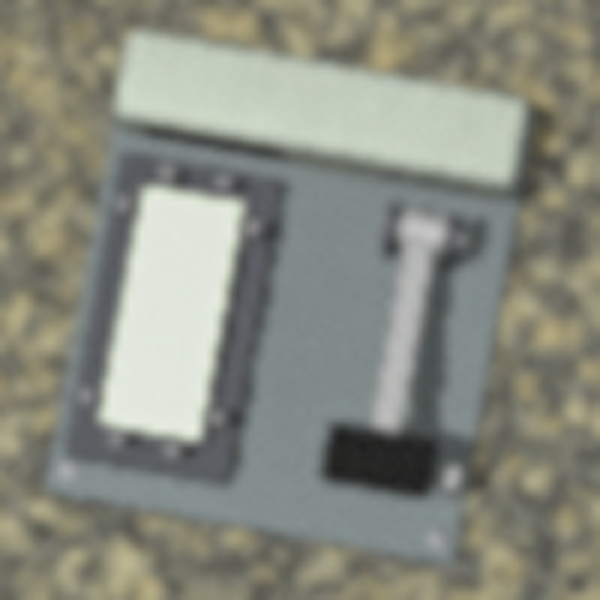

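View pics/ch.png

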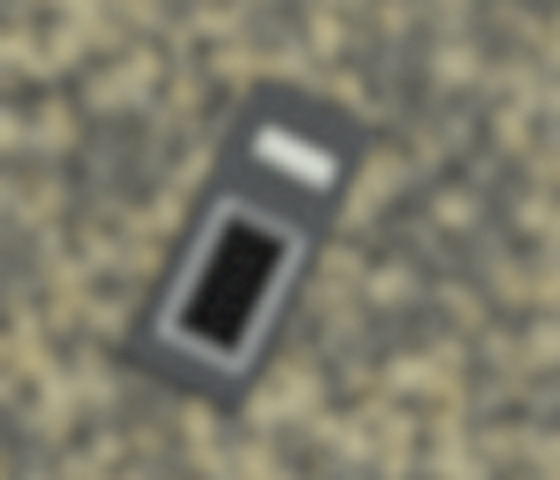

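```bash
cat > h.py <<'E'
import numpy as np, cv2
from scipy.spatial.transform import Rotation as R
def cast(c,px,z,T=None):
    K=np.array([[c["fx"],0,c["cx"]],[0,c["fy"],c["cy"]],[0,0,1]])
    p=cv2.undistortPoints(np.float64(px).reshape(-1,1,2),K,np.array([c["k1"],0,0,0.])).reshape(-1,2)
    T=c["cam_to_world"] if T is None else T
    d=np.c_[p,np.ones(len(p))]@T[:3,:3].T; o=T[:3,3]
    return o+d*((z-o[2])/d[:,2])[:,None]
def proj(c,P,T=None):
    T=c["cam_to_world"] if T is None else T
    q=(np.atleast_2d(P)-T[:3,3])@T[:3,:3]; s=q[:,:2]/q[:,2:]
    s=s*(1+c["k1"]*(s**2).sum(1))[:,None]
    return s*[c["fx"],c["fy"]]+[c["cx"],c["cy"]]
def toolT(pos,rv):
    T=np.eye(4);T[:3,:3]=R.from_rotvec(rv).as_matrix();T[:3,3]=pos;return T
def down(phi):
    """tool x down, jaw axis y at world angle phi"""
    x=np.array([0,0,-1.]);y=np.array([np.cos(phi),np.sin(phi),0]);z=np.cross(x,y)
    return R.from_matrix(np.c_[x,y,z]).as_rotvec()
def rect(pts):
    """centre, angle of long side, sizes in world for Nx2 points"""
    (cx,cy),(w,h),a=cv2.minAreaRect(np.float32(pts*1000))
    a=np.radians(a)
    if h>w: a+=np.pi/2; w,h=h,w
    a=(a+np.pi/2)%np.pi-np.pi/2
    return np.array([cx,cy])/1000,a,w,h
def blob(mask,near):
    n,l,s,ce=cv2.connectedComponentsWithStats(mask.astype(np.uint8))
    ok=[i for i in range(1,n) if s[i,4]>60]
    i=min(ok,key=lambda i:np.hypot(*(ce[i]-near)))
    m=(l==i).astype(np.uint8)
    ct,_=cv2.findContours(m,cv2.RETR_EXTERNAL,cv2.CHAIN_APPROX_NONE)
    return max(ct,key=cv2.contourArea).reshape(-1,2),m
E
python3 - <<'E'
from h import *
c=np.load("pics/top0.npy",allow_pickle=True).item(); im=c["image"].astype(int)
hsv=cv2.cvtColor(c["image"],cv2.COLOR_RGB2HSV)
for p in [(377,186),(377,197),(387,185),(372,180),(350,186),(248,162)]: print(p,im[p[1],p[0]],hsv[p[1],p[0]])
w=(im.min(2)>190)
ct,m=blob(w,(248,162)); print("bed",rect(cast(c,ct,.034)[:,:2]))
ct,m=blob((im.min(2)>150)&(np.indices(w.shape)[0]<141),(273,128)); print("housing",rect(cast(c,ct,.055)[:,:2]))
# holder corners by hand from crop
px=np.array([(262,85),(372,135),(238,410),(130,352)])/8+[345,155]
print("holder",rect(cast(c,px,.013)[:,:2]))
E
```

```text
(377, 186) [23 25 22] [50 31 25]
(377, 197) [118 122 123] [ 96  10 123]
(387, 185) [123 120 103] [ 26  41 123]
(372, 180) [126 130 130] [ 90   8 130]
(350, 186) [138 136 115] [ 27  43 138]
(248, 162) [225 231 220] [ 46  12 231]
bed (array([0.59632629, 0.09240213]), np.float64(-0.17327884264211413), 116.79500579833984, 46.687068939208984)
housing (array([0.69508069, 0.01976657]), np.float64(1.4021681623643873), 196.56947326660156, 42.1887092590332)
holder (array([ 0.53081439, -0.29168243]), np.float64(-0.45572125757782267), 115.8880386352539, 45.91178512573242)
```

```bash
cat > look.py <<'E'
from h import *
from rig import manip
def look(name):
    T=toolT(manip.get_position(),manip.get_ee_rot())
    c=manip.camera("wrist"); T=T@c["mount"]; c["cam_to_world"]=T
    cv2.imwrite(f"pics/{name}.png",cv2.cvtColor(c["image"],cv2.COLOR_RGB2BGR)); np.save(f"pics/{name}.npy",c,allow_pickle=True)
    return c
E
python3 - <<'E'
from look import *
print(R.from_rotvec(manip.get_ee_rot()).as_matrix().round(2), manip.get_joint_positions())
for phi in (1.115,1.115-np.pi): print("hold",manip.solve_ik([.531,-.292,.2],down(phi)))
for phi in (1.398,1.398-np.pi): print("nest",manip.solve_ik([.596,.092,.2],down(phi)),manip.solve_ik([.596,.092,.03],down(phi)))
E
```

```text
[[-0.    0.26 -0.96]
 [ 0.   -0.96 -0.26]
 [-1.   -0.   -0.  ]] [-1.32300388e+00  4.23676538e-01  1.63051056e+00 -7.08735084e-07
  1.08863330e+00 -1.90016139e-02]
hold [-5.22409435e-01  4.59513509e-01  1.71220924e+00 -4.44089210e-16
  9.69869908e-01 -1.63740943e+00]
hold [-5.22409435e-01  4.59513509e-01  1.71220924e+00 -4.44089210e-16
  9.69869908e-01  1.50418322e+00]
nest [ 0.1334196   0.45556106  1.71892594  0.          0.96710566 -1.2645804 ] [ 1.33419600e-01  7.09584012e-01  1.77201895e+00 -4.44089210e-16
  6.59989690e-01 -1.26458040e+00]
nest [ 1.33419600e-01  4.55561061e-01  1.71892594e+00 -4.44089210e-16
  9.67105657e-01  1.87701225e+00] [ 1.33419600e-01  7.09584012e-01  1.77201895e+00 -4.44089210e-16
  6.59989690e-01  1.87701225e+00]
```

```bash
python3 - <<'E'
from look import *
manip.move_to([.531,-.292,.16],down(1.115)); print(manip.get_time())
look("w_hold")
manip.move_to([.57,.03,.26],down(1.398)); print(manip.get_time())
look("w_stat"); print(manip.get_time())
E
```

```text
1.9333
3.2667
3.3167
```

View pics/w_hold.png

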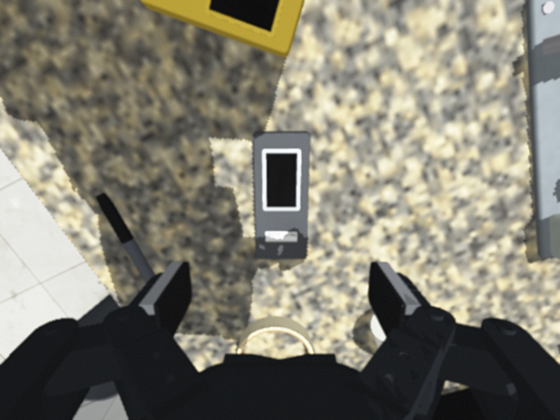

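View pics/w_stat.png

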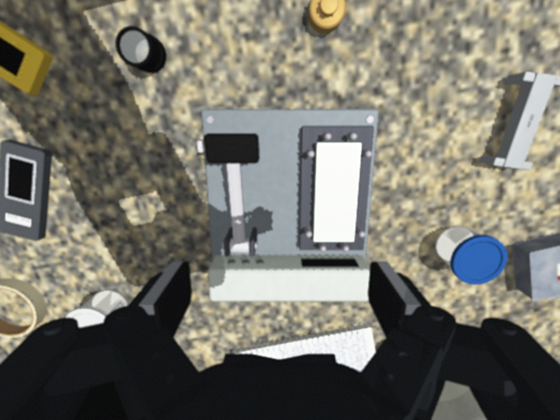

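```bash
python3 - <<'E'
from h import *
c=np.load("pics/w_hold.npy",allow_pickle=True).item()
im=c["image"][110:280,225:345]
cv2.imwrite("pics/wh_crop.png",cv2.cvtColor(cv2.resize(im,None,fx=3.5,fy=3.5,interpolation=cv2.INTER_CUBIC),cv2.COLOR_RGB2BGR))
c=np.load("pics/w_stat.npy",allow_pickle=True).item()
im=c["image"][100:310,190:390]
cv2.imwrite("pics/ws_crop.png",cv2.cvtColor(cv2.resize(im,None,fx=2.8,fy=2.8,interpolation=cv2.INTER_CUBIC),cv2.COLOR_RGB2BGR))
w=(c["image"].min(2)>215)
ct,m=blob(w,(337,192)); P=cast(c,ct,.034)[:,:2]; print("bed",rect(P)); 
E
```

```text
bed (array([0.5919978 , 0.09276531]), np.float64(-0.17191929890562907), 118.29821014404297, 49.21880340576172)
```

View pics/wh_crop.png

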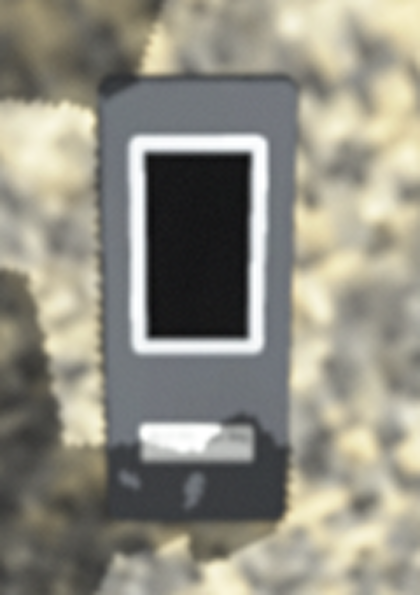

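View pics/ws_crop.png

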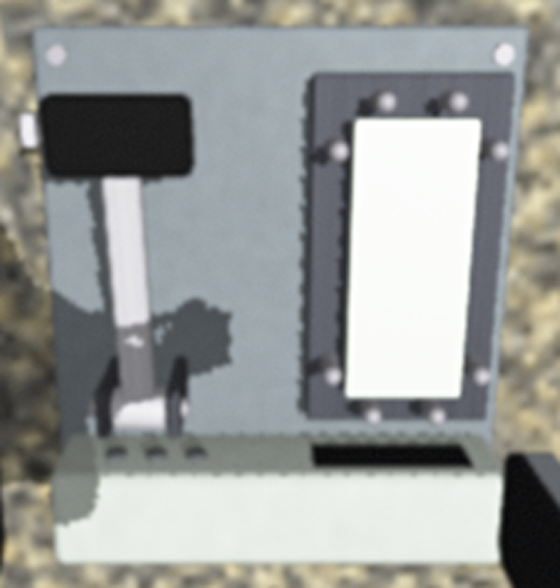

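```bash
python3 - <<'E'
from h import *
c=np.load("pics/w_hold.npy",allow_pickle=True).item()
print("cam",c["cam_to_world"][:3,3])
px=np.array([(101,76),(298,78),(288,520),(106,518)])/3.5+[225,110]-.35
P=cast(c,px,.013)[:,:2]; print("hold",rect(P),P.mean(0)); 
t=np.load("pics/top0.npy",allow_pickle=True).item()
print("in top px",proj(t,np.c_[P,[.013]*4])*1 ,"hand", np.array([(262,85),(372,135),(238,410),(130,352)])/8+[345,155]-.4)
c=np.load("pics/w_stat.npy",allow_pickle=True).item()
pins=np.array([(386,102),(458,101),(341,150),(500,150),(334,376),(482,376),(373,415),(437,415)])/2.8+[190,100]-.35
P=cast(c,pins,.041)[:,:2]; print("pins",P.mean(0),rect(P))
a=(P[:4].mean(0)-P[4:].mean(0)); print("yaw? ",np.arctan2(*-a[::-1]))
co=np.array([(35,28),(527,28)])/2.8+[190,100]-.35
Q=cast(c,co,.008)[:,:2];print("base corners",Q, "width",np.hypot(*(Q[0]-Q[1])))
th=-.172; r=np.array([[np.cos(th),-np.sin(th)],[np.sin(th),np.cos(th)]])
for q,s in zip(Q,[(-97,-105),(-97,105)]): print("nest from corner",q+r@(np.array([0,55])-s)/1000)
b=np.array([(355,118),(482,120),(461,398),(345,397)])/2.8+[190,100]-.35
for z in(.033,.034):
  P=cast(c,b,z)[:,:2];print("bedc",P.mean(0),rect(P))
E
```

```text
cam [ 0.46437781 -0.25987022  0.27937282]
hold (array([ 0.52799829, -0.28890955]), np.float64(-0.46831827585000596), 118.69622039794922, 50.46371078491211) [ 0.52780351 -0.28934105]
in top px [[373.98836077 207.86613293]
 [359.69339403 200.51871443]
 [376.76433749 165.23499862]
 [391.64270382 172.92509956]] hand [[377.35  165.225]
 [391.1   171.475]
 [374.35  205.85 ]
 [360.85  198.6  ]]
pins [0.59118819 0.09303112] (array([0.5910542 , 0.09312537]), np.float64(-0.16840006468314428), 132.51844787597656, 63.279205322265625)
yaw?  -0.1707333904866181
base corners [[ 0.4712747  -0.04526713]
 [ 0.50670242  0.15637702]] width 0.204732726346377
nest from corner [0.59422792 0.09577012]
nest from corner [0.59371347 0.09051294]
bedc [0.59227305 0.09304398] (array([0.59217737, 0.0931583 ]), np.float64(-0.17439643819356654), 120.89706420898438, 51.20349884033203)
bedc [0.59199802 0.09289712] (array([0.59190259, 0.09301112]), np.float64(-0.17439643819356654), 120.54751586914062, 51.055442810058594)
```

```bash
python3 - <<'E'
from look import *
o=down(-.468+np.pi/2)
manip.move_to([.529,-.290,.08],o)
manip.command_gripper(.068,40)
manip.servo_line([.529,-.290,.026],o)
f0=manip.get_contact_force(); print("f0",f0)
z=.026
while z>.0165:
    z-=.002; manip.servo_line([.529,-.290,z],o,rate=.05)
    f=manip.get_contact_force(); print(round(z,4),(f-f0).round(2))
    if abs(f[2]-f0[2])>3: break
if z>.0165: z+=.002; manip.servo_line([.529,-.290,z],o,rate=.05)
print(manip.get_time()); look("w_pre")
E
```

```text
f0 [ 0.0118223  -0.3320064   0.52667164]
0.024 [-0.39  0.86 -0.02]
0.022 [ 0.76  0.62 -0.31]
0.02 [-0.46  1.21 -0.2 ]
0.018 [-0.14  0.79  0.29]
0.016 [ 0.01  0.17 -0.73]
6.7833
```

View pics/w_pre.png

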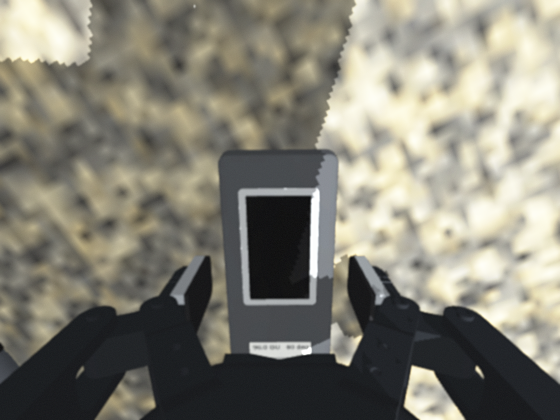

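```bash
python3 - <<'E'
from look import *
o=down(-.468+np.pi/2)
manip.servo_line([.529,-.290,.018],o,rate=.05)
manip.command_gripper(.045,40)
print("w",manip.get_width(),manip.get_contact_force().round(2),manip.get_position())
c=look("w_grip")
manip.servo_line([.529,-.290,.10],o,rate=.15)
print("w",manip.get_width(),manip.get_contact_force().round(2),manip.get_position(),manip.get_time())
look("w_lift")
E
```

```text
w 0.051028161763673634 [-0.33  0.5   7.96] [ 0.52964828 -0.29032622  0.01895638]
w 0.05091479245184439 [ 0.39  0.03 -1.04] [ 0.52849962 -0.28973101  0.09946264] 8.125
```

View pics/w_grip.png

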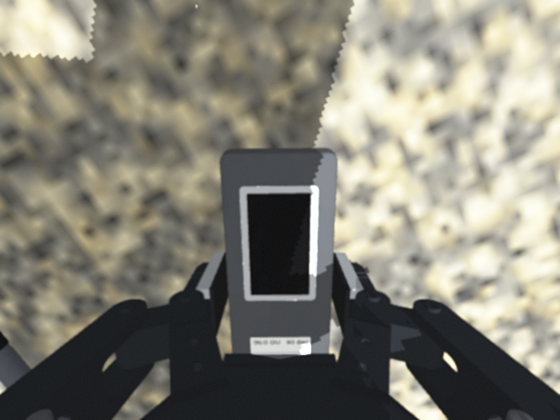

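View pics/w_lift.png

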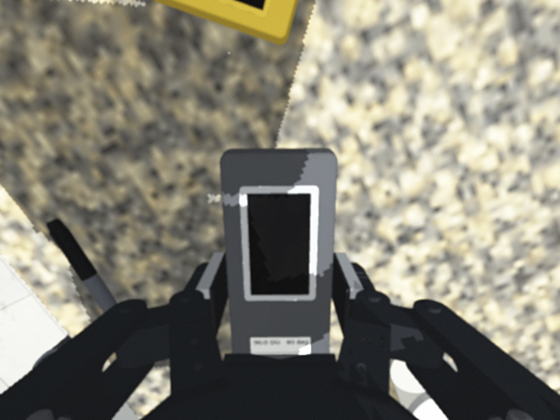

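```bash
python3 - <<'E'
from look import *
c=np.load("pics/w_grip.npy",allow_pickle=True).item()
P=cast(c,[(221.5,150),(336.5,150)],.013)[:,:2]; d=np.array([np.cos(-.468),np.sin(-.468)])
print(P, "width",np.hypot(*(P[0]-P[1])),"centre",P.mean(0)+.061*d,"ang",np.arctan2(*(P[0]-P[1])[::-1])-np.pi/2)
o=down(-.172+np.pi/2)
manip.move_to([.56,-.1,.16],down(-.3+np.pi/2))
manip.move_to([.592,.093,.12],o)
manip.servo_line([.592,.093,.073],o,rate=.1)
print(manip.get_position(),manip.get_contact_force().round(2),manip.get_time())
look("w_hov")
E
```

```text
[[ 0.46375103 -0.28355423]
 [ 0.48493578 -0.2415855 ]] width 0.04701242625621064 centre [ 0.52878421 -0.2900871 ] ang -3.609052600592759
[0.59214037 0.09259271 0.07297585] [ 1.19  0.29 -1.1 ] 10.4333
```

View pics/w_hov.png

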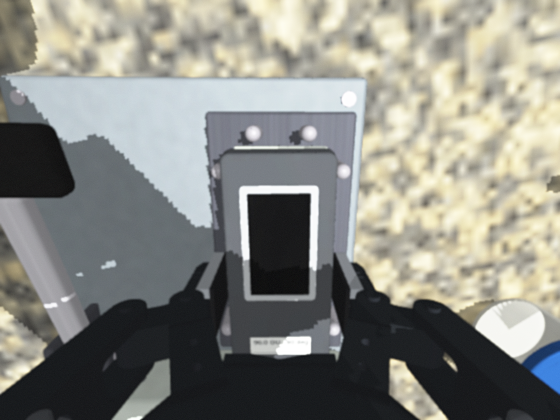

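```bash
python3 - <<'E'
from h import *
c=np.load("pics/w_hov.npy",allow_pickle=True).item()
im=c["image"][105:355,180:380]
im=cv2.resize(im,None,fx=3,fy=2.4*1.0,interpolation=cv2.INTER_CUBIC) if 0 else cv2.resize(im[:90],None,fx=4,fy=4,interpolation=cv2.INTER_CUBIC)
cv2.imwrite("pics/hov_crop.png",cv2.cvtColor(im,cv2.COLOR_RGB2BGR))
im=cv2.resize(c["image"][290:350,190:370],None,fx=4,fy=4,interpolation=cv2.INTER_CUBIC)
cv2.imwrite("pics/hov_crop2.png",cv2.cvtColor(im,cv2.COLOR_RGB2BGR))
E
```

```text
(no output)
```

View pics/hov_crop.png

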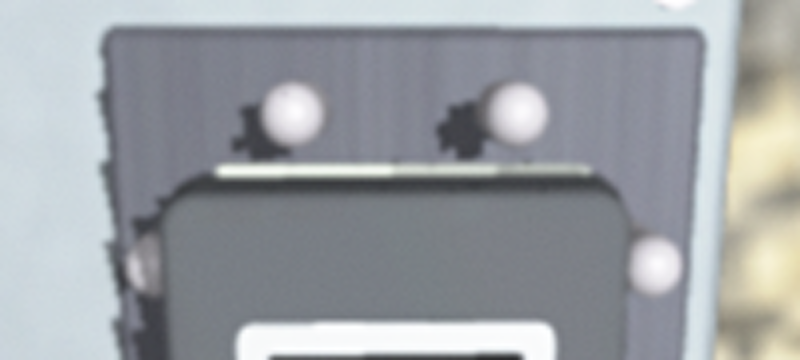

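View pics/hov_crop2.png

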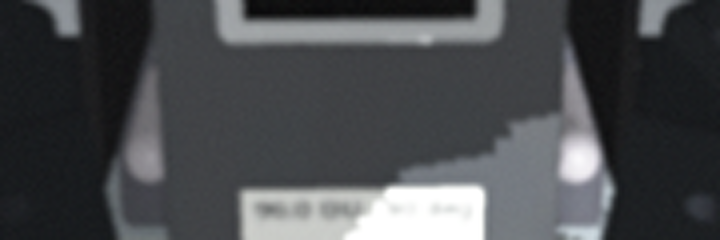

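```bash
python3 - <<'E'
from h import *
c=np.load("pics/w_hov.npy",allow_pickle=True).item()
th=-.172; ex=np.array([np.cos(th),np.sin(th)]); ey=np.array([-ex[1],ex[0]])
t=np.array([.59214,.09259])
def st(px,z):
    q=cast(c,np.array(px)-.35*0,z)[:,:2]-t; return np.c_[q@ex,q@ey]*1000
print("end top",st([(225,152.5),(334,152.5)],.067),"end bottom",st([(225,148.8),(334,148.8)],.054))
print("pins",p:=st([(253.25,133),(309.25,133),(343.75,171),(218.25,171)],.039))
print("rear mid",st([(280.1,330)],.039))
print(c["cam_to_world"][:3,3])
E
```

```text
end top [[-60.84291266 -22.06440229]
 [-60.84719437  22.64723122]] end bottom [[-61.12323132 -24.31030334]
 [-61.12710645  24.86779366]]
pins [[-67.39238383 -12.66765944]
 [-67.39113876  14.92929474]
 [-48.57424572  33.08959579]
 [-48.56406205 -31.03374678]]
rear mid [[47.70754707  0.64240966]]
[0.519296   0.10566268 0.19219997]
```

```bash
python3 - <<'E'
from look import *
o=down(-.176+np.pi/2); x,y=.5916,.0937
manip.servo_line([x,y,.073],o,rate=.05)
manip.servo_line([x,y,.056],o,rate=.05)
print(manip.get_contact_force().round(1),manip.get_position())
for z in (.053,.051,.049,.047,.046,.045):
    manip.servo_line([x,y,z],o,rate=.03)
    f=manip.get_contact_force(); p=manip.get_position(); print(z,f.round(1),p.round(4),manip.get_torque().round(2))
    if abs(f[2])>25 or np.hypot(f[0],f[1])>12: break
print(manip.get_width(),manip.get_time()); look("w_in")
E
```

```text
[-0.1  0.4 -1.4] [0.59131362 0.09365676 0.05546004]
0.053 [-0.3 -0.5 -1.7] [0.5915 0.0937 0.0529] [-0.01  0.03 -0.04]
0.051 [-0.7 -0.6  0.5] [0.5919 0.0937 0.0512] [ 0.01  0.   -0.05]
0.049 [-0.  -0.8  2.9] [0.5918 0.0937 0.0492] [-0.01  0.   -0.05]
0.047 [-0.5 -0.1  3.1] [0.5918 0.0937 0.0471] [ 0.01 -0.05  0.05]
0.046 [-3.3  0.7  9.8] [0.5918 0.0937 0.0467] [-0.05  0.32 -0.  ]
0.045 [-5.7 -1.7 19. ] [0.5919 0.0937 0.0467] [-0.09  0.82 -0.03]
0.05072890184209024 12.725
```

View pics/w_in.png

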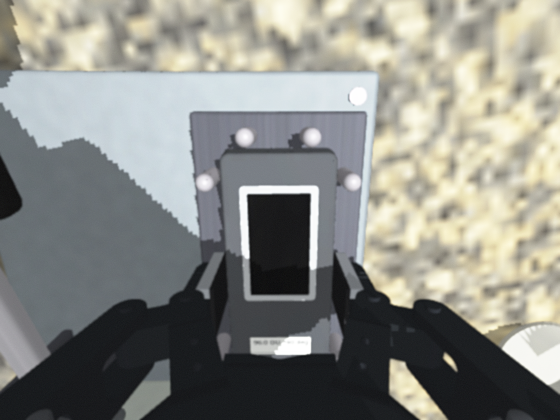

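```bash
python3 - <<'E'
from look import *
o=down(-.176+np.pi/2); x,y=.5916,.0937
manip.servo_line([x,y,.0468],o,rate=.03)
manip.command_gripper(.070)
manip.servo_line([x,y,.10],o,rate=.15)
look("w_rel")
manip.command_gripper(0.0)
manip.servo_line([x,y,.068],o,rate=.12)
for z in (.065,.0635,.0625,.0615,.0605,.0595):
    manip.servo_line([x,y,z],o,rate=.03)
    f=manip.get_contact_force(); p=manip.get_position(); print(z,f.round(1),p.round(4))
    if abs(f[2])>18: break
manip.servo_line([x,y,.13],o,rate=.2)
print(manip.get_time()); look("w_after")
E
```

```text
0.065 [-0.1 -0.4 -0.1] [0.5919 0.0937 0.0654]
0.0635 [ 0.5  0.6 -0.6] [0.5916 0.0937 0.0636]
0.0625 [-0.2 -0.   4.8] [0.5918 0.0937 0.063 ]
0.0615 [-4.2 -0.5 14.2] [0.5919 0.0938 0.0629]
0.0605 [-7.2 -0.5 23.6] [0.5919 0.0937 0.0628]
16.7417
```

View pics/w_after.png

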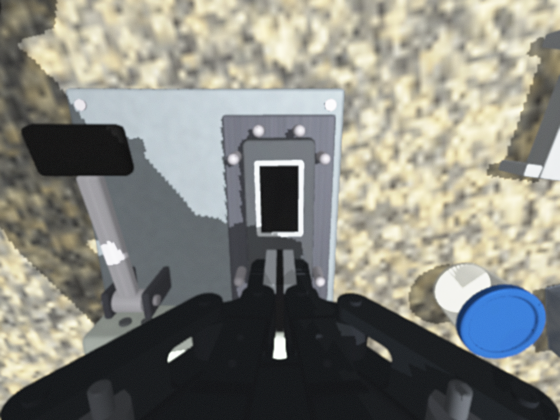

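```bash
python3 - <<'E'
from look import *
o=down(-.176+np.pi/2); x,y=.5126,-.0091
manip.move_to([x,y,.13],o)
look("w_lev0")
for z in (.105,.098,.090,.082,.076,.073):
    manip.servo_line([x,y,z],o,rate=.08)
    f=manip.get_contact_force(); p=manip.get_position(); print(z,f.round(1),p.round(4))
manip.servo_line([x,y,.0722],o,rate=.03)
manip.hold(.3)
print(manip.get_contact_force().round(1),manip.get_position(),manip.get_time())
look("w_lev1")
for n in("side","top"):
    c=manip.camera(n);cv2.imwrite(f"pics/{n}1.png",cv2.cvtColor(c["image"],cv2.COLOR_RGB2BGR)); np.save(f"pics/{n}1.npy",c,allow_pickle=True)
im=cv2.imread("pics/side1.png")[180:280,260:400]; cv2.imwrite("pics/side1c.png",cv2.resize(im,None,fx=5,fy=5,interpolation=cv2.INTER_CUBIC))
E
```

```text
0.105 [0.3 0.5 0.5] [ 0.5125 -0.0087  0.1044]
0.098 [1.7 0.  3.6] [ 0.5134 -0.009   0.0982]
0.09 [1.9 0.5 4.4] [ 0.5131 -0.0091  0.0903]
0.082 [0.2 0.1 5. ] [ 0.5129 -0.0091  0.0823]
0.076 [0.3 0.8 5.8] [ 0.5126 -0.0091  0.0763]
0.073 [-0.2  1.8  6.5] [ 0.5125 -0.0091  0.0734]
[0.  0.8 6.5] [ 0.51244044 -0.00908089  0.07278518] 19.6833
```

View pics/w_lev1.png

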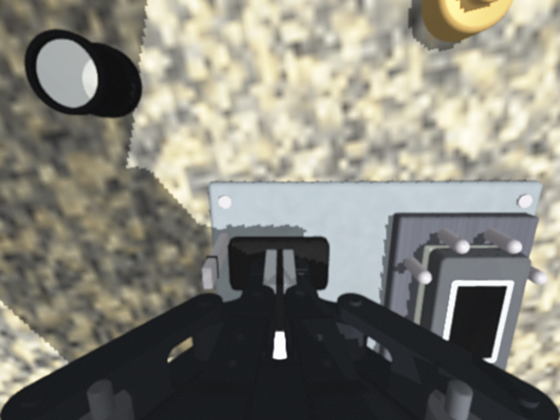

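View pics/side1c.png

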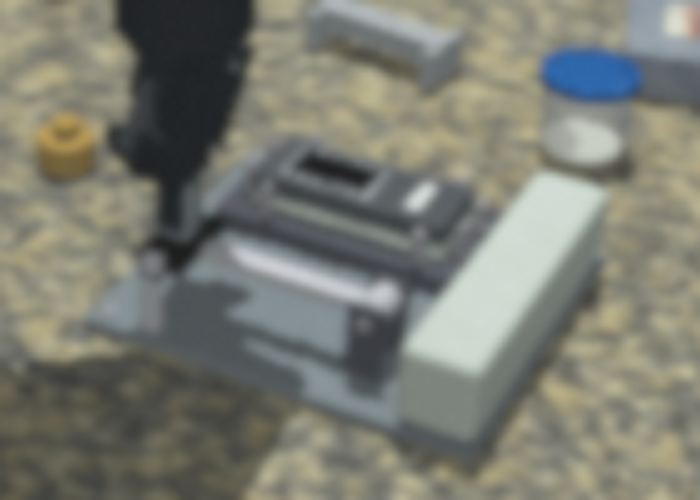

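```bash
python3 - <<'E'
from rig import manip
print(manip.get_contact_force().round(1),manip.get_position(),manip.get_joint_vel().round(3),manip.get_time())
manip.sign_off()
E
```

```text
[-0.   1.2  6. ] [ 0.51241904 -0.00909396  0.07277925] [ 0.001  0.     0.002 -0.001  0.001  0.001] 19.8333
the job is handed in; nothing more can be done
```

The tile holder is in the nest with the bed pressed home. I handed the job in at 19.8 s with the arm still holding the lever about level. No verdict is reported, so this rests on my own checks.

- **Choosing the holder:** In the top picture the look-alikes were the yellow bar at (366, 240), the pink bar at (402, 295), the applicator at (175, 176), the calculator at (120, 220) and the grey box at (155, 114). I chose the dark grey bar at (377, 186). I left out the list line and wrote nothing up after viewing each picture, though I did check a close crop before reaching.
- **Seating:** I gripped it across its width, lined it up on the pins with the wrist camera while hovering (about 0.8 mm correction), lowered it and pushed. I then pressed its middle again with shut fingers to about 24 N. It stopped firm with the fingertips at about 41 mm, which is the fully-home height. The last pictures show it between the pins and level by eye.
- **Lever:** I pressed the pad with shut fingertips until they stood at 50.8 mm, against 51 mm for level. The push was about 6 N, a little under the 7 N quoted, and the arm was still.
- **Less certain:**
  - The top and wrist cameras disagreed by about 4 mm on the nest position, so I placed the holder by the wrist view of the pins.
  - The dark mark on the post could not be read sharply in the side view, so the lever's level rests on fingertip height and force.
  - I did not measure the bystanders afterwards; nothing I saw suggested they had been touched.

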